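# Find the loose terminal bolt and hold its cover open

## Task

One of the three bolts on the terminal block is loose. Pick up the small mallet and tap the bolt heads with it, one after another, until you find the one that sinks; then stand the mallet upright on the worktop, let go of it, and with the gripper lift the cover behind that loose bolt to past 45 degrees. Finish while still holding that cover open; open no other cover and leave the things around undisturbed.

Things in the scene. Friction and masses are not known exactly. Their poses are not given: they have to be found in the camera images.
- block: Fixed terminal block: black base spanning x -60 to +55, y +-100, z 0 to 40 mm from its origin on the worktop, with 8 mm high feet out to y +-120. x points away from the robot (within 0.25 rad), z up. At x = -42, y = +65, 0, -65 three hex bolts stand on a bare metal strip (36 mm high); behind each bolt is that bolt's own grey cover with an orange fin.
- mallet: Small mallet standing on its head: white cylindrical head 32 mm across, 30 tall, flat striking face below; above it an upright round wooden handle, 16 mm across from 55 to 112 mm height, total height 118; 0.13 to 0.25 kg. Origin: centre of the striking face; z runs up the handle. Grip the handle near 80 mm height from above and tap straight down with the face.
- bolt_1 (a joint): How far the left (+y of the block) bolt has sunk, in m: 0 at the start, at most 0.005. A loose bolt yields at about 3 N, sinks 5 mm and stays down; a tight one gives under 1 mm. One of the three is loose, a different one from run to run; all look the same.
- bolt_1_top (a point): Centre of the top of the left (+y of the block) bolt's hex head, 19 mm across and 10 tall, its top 52 mm above the worktop before it sinks.
- cover_1 (a joint): Opening of the left (+y of the block) bolt's cover, in rad: 0 shut (level), at most 1.4; it swings up and away from the robot about a hinge along the block's y axis, and falls shut when let go.
- cover_1_fin (a point): Grip point on the orange upright fin of the left (+y of the block) cover, 24 mm above the mid-plane of its 4 mm plate. The fin is 10 mm wide along the block's y, 14 along x, its top 8 mm above this point. Plate 62 (x) by 56 mm (y), 0.15 kg; fins are 65 mm apart. Pinched across y, the fin pivots between the fingers as the cover swings.
- cover_1_hinge (a point): On the hinge axis of the left (+y of the block) cover, at its far edge; with the cover shut the fin point lies 52 mm nearer the robot and 24 mm higher. Hinge height 42 mm.
- bolt_2 (a joint): How far the middle bolt has sunk, in m: 0 at the start, at most 0.005. A loose bolt yields at about 3 N, sinks 5 mm and stays down; a tight one gives under 1 mm. One of the three is loose, a different one from run to run; all look the same.
- bolt_2_top (a point): Centre of the top of the middle bolt's hex head, 19 mm across and 10 tall, its top 52 mm above the worktop before it sinks.
- cover_2 (a joint): Opening of the middle bolt's cover, in rad: 0 shut (level), at most 1.4; it swings up and away from the robot about a hinge along the block's y axis, and falls shut when let go.
- cover_2_fin (a point): Grip point on the orange upright fin of the middle cover, 24 mm above the mid-plane of its 4 mm plate. The fin is 10 mm wide along the block's y, 14 along x, its top 8 mm above this point. Plate 62 (x) by 56 mm (y), 0.15 kg; fins are 65 mm apart. Pinched across y, the fin pivots between the fingers as the cover swings.
- cover_2_hinge (a point): On the hinge axis of the middle cover, at its far edge; with the cover shut the fin point lies 52 mm nearer the robot and 24 mm higher. Hinge height 42 mm.
- bolt_3 (a joint): How far the right (-y of the block) bolt has sunk, in m: 0 at the start, at most 0.005. A loose bolt yields at about 3 N, sinks 5 mm and stays down; a tight one gives under 1 mm. One of the three is loose, a different one from run to run; all look the same.
- bolt_3_top (a point): Centre of the top of the right (-y of the block) bolt's hex head, 19 mm across and 10 tall, its top 52 mm above the worktop before it sinks.
- cover_3 (a joint): Opening of the right (-y of the block) bolt's cover, in rad: 0 shut (level), at most 1.4; it swings up and away from the robot about a hinge along the block's y axis, and falls shut when let go.
- cover_3_fin (a point): Grip point on the orange upright fin of the right (-y of the block) cover, 24 mm above the mid-plane of its 4 mm plate. The fin is 10 mm wide along the block's y, 14 along x, its top 8 mm above this point. Plate 62 (x) by 56 mm (y), 0.15 kg; fins are 65 mm apart. Pinched across y, the fin pivots between the fingers as the cover swings.
- cover_3_hinge (a point): On the hinge axis of the right (-y of the block) cover, at its far edge; with the cover shut the fin point lies 52 mm nearer the robot and 24 mm higher. Hinge height 42 mm.
- flux_jar: Bystander, loose: amber jar with black lid, 42x42x65 mm. Origin: centre of its underside.
- thinner_jar: Bystander, loose: white jar, 38x38x71 mm. Origin: centre of its underside.
- solder_reel: Bystander, loose: green-flanged solder reel, 79x100x66 mm. Origin: centre of its underside.
- side_cutters: Bystander, loose: red-handled side cutters lying flat, 36x140x15 mm. Origin: centre of its underside.

How it is judged (in metres and radians):
On the way, in this order (a step that is already met when the one before it is completed fails the run):
1. the mallet is lifted clear of the worktop in the gripper (height (world z) of mallet above 0.03 m and contact force between the fingers and mallet above 1 N), for 0.1 s.
2. the loose bolt has sunk with the mallet's face on it (((value of joint bolt_1 above 0.003 m and contact force between mallet and bolt_1 above 0.5 N) or (value of joint bolt_2 above 0.003 m and contact force between mallet and bolt_2 above 0.5 N) or (value of joint bolt_3 above 0.003 m and contact force between mallet and bolt_3 above 0.5 N))), for 0.02 s.
3. the mallet stands upright on the worktop, released (height (world z) of mallet below 0.012 m and angle between mallet's own z axis and vertical below 0.15 rad and contact force between the fingers and mallet below 0.1 N), for 0.2 s.
4. the loose bolt's cover is lifted in the fingers (((value of joint bolt_1 above 0.003 m and value of joint cover_1 above 0.7 rad and contact force between the fingers and cover_1 above 0.2 N and value of joint each of cover_2, cover_3 below 0.15 rad) or (value of joint bolt_2 above 0.003 m and value of joint cover_2 above 0.7 rad and contact force between the fingers and cover_2 above 0.2 N and value of joint each of cover_1, cover_3 below 0.15 rad) or (value of joint bolt_3 above 0.003 m and value of joint cover_3 above 0.7 rad and contact force between the fingers and cover_3 above 0.2 N and value of joint each of cover_1, cover_2 below 0.15 rad))), for 0.2 s.
At the end, for the whole second after the job is handed in: The loose bolt is down (over 3 mm), its cover is held by the fingers at over 0.7 rad (40 degrees), the other two covers are shut (under 0.15 rad), and the mallet stands upright (within 0.15 rad) on the worktop, released (all of step 3 and ((value of joint bolt_1 above 0.003 m and value of joint cover_1 above 0.7 rad and contact force between the fingers and cover_1 above 0.2 N and value of joint each of cover_2, cover_3 below 0.15 rad) or (value of joint bolt_2 above 0.003 m and value of joint cover_2 above 0.7 rad and contact force between the fingers and cover_2 above 0.2 N and value of joint each of cover_1, cover_3 below 0.15 rad) or (value of joint bolt_3 above 0.003 m and value of joint cover_3 above 0.7 rad and contact force between the fingers and cover_3 above 0.2 N and value of joint each of cover_1, cover_2 below 0.15 rad))); the arm keeps its last pose, push and grip.
It fails at once if a cover is opened though its bolt has not been found loose ((value of joint cover_1 above 0.3 rad and value of joint bolt_1 below 0.003 m) or (value of joint cover_2 above 0.3 rad and value of joint bolt_2 below 0.003 m) or (value of joint cover_3 above 0.3 rad and value of joint bolt_3 below 0.003 m)).
It fails at once if one of the things around is disturbed (moved over 30 mm) (distance of any of flux_jar, thinner_jar, solder_reel, side_cutters from where it was at the start of the episode above 0.03 m).
It also fails if it takes over 56 s, if anything falls off the work surface, if the arm or the gripper's body presses on something with over 40 N, if the wrist force passes 120 N, or if a joint passes its speed limit or range.

## Robot

A 6-joint arm with a two-finger parallel gripper is mounted at the origin on a cart in front of the work surface, level with it; the furniture and walls round the work are solid. World frame = base frame: x ahead of the robot, y to its left, z up, the work surface at z = 0. Lengths are in m, angles in degrees, forces in N, time in s.
With the tool pointing down it reaches from about 0.25 to 0.725 m from the base axis. Payload 9.7 kg.
Tool frame: the origin (TCP) lies on the mounting face of the last link; the fingertips stand 173 mm ahead of it and the grasp point (between the pads) lies 155 mm ahead of it; z points along the fingers, y is the line along which they close (so a half turn about z gives the same grasp; the last joint's range is limited). The gripper opens to 85 mm and grips with 20 to 120 N. Pads are 22 mm wide; open, the fingers measure 114 mm over their backs; the gripper's body (76 mm by 85 mm) begins 54 mm behind the grasp point. The pads swing forward as they close: fully open they stand 13 mm farther back than shut.
Start: joints at [-65.031, 4.979, 10.078, 95.1, 0, 90], TCP at [0.232, -0.499, 0.405] pointing down, gripper open.
Joint ranges: [-179.16, 179.16], [-48.56, 103.87], [-65.8, 70.77], [-126.05, 130.52], [-82.76, 87.17], [-180, 180]. Speed limits (degrees/s): [127.2, 127.2, 147.25, 180, 180, 180].

## Interface

Orientations are given as [roll, pitch, yaw] about the fixed x, y, z axes, in that order (R = Rz(yaw) Ry(pitch) Rx(roll)).
In Python, from workcell import bot, camera, camera_model, outline_of, pinpoint gives the robot as it stands.
- The arm moves only by the tool move_arm, never from a script. Its arguments are lists of equal length, an entry for each row: "jaw": the closure, from 0 (fully open) to 1 (shut); "delta_pos": the shift along the world's x, y, z in m, a list of three; "yaw": the turn about the world's z in rad. In form: {"jaw": [jaw, ...], "delta_pos": [[dx, dy, dz], ...], "yaw": [yaw, ...]}. A call has 1 to 10 rows; each row shifts and turns the commanded pose from where the row before left it; what a row does not reach is not made up. A row lasts 1/12 s, in which the tool goes at most 41.7 mm and 7.16 degrees, less where a joint would pass 70% of its speed; a pose out of reach is approached as far as the arm can. A call with a gripper value outside its range is refused whole. The fingers move at their own pace and stop on an object; "force" is the grip in N (left out, the last holds). Time passes only in rows, so rows that do not move let the fingers close. It gives the time, the measured TCP pose, the force, the opening and the grip force at its end, in the units of the state.
- bot.get_obs(): the state, without advancing time (a new reading comes with each control period).
- camera(name): name is "side" or "top" or "wrist"; returns the picture (420x560x3 uint8, red, green, blue); there is no depth.
- camera_model(name): a dict with "fx", "fy", "cx", "cy" (pixels), "R" (3x3) and "t" (3): a world point X has camera coordinates R X + t. Camera axes: x right, y down, z forward; pixel columns grow to the right and rows downward; lengths in m; the calibration is good to about 2 mm. A picture is of the moment at which its call begins: read the wrist's pose just before it. camera_model takes no time and is no camera call; for the wrist camera it gives the pose at the moment of the call.
- bot.job_done(): hands the job in; it is judged then, once.
Trained networks look in the newest picture that a camera, given by its name, has taken for a name from the list of things; names that differ only in an ending like _2 or _b are one class to them, and where a whole thing is asked for, a point or a joint stands for the part that bears it (a point fixed in the world has none). Each returns a list of dicts, best first, with "confidence" (0 to 1); they miss things now and then, are a little off and sometimes report something else, mostly with a low value. They report only what shows in the picture. A call takes as long as a camera call.
- outline_of(camera, thing): "mask" (420x560 bool, what is visible of it) and "xy" ([column, row] in pixels, amid what is visible of it).
- pinpoint(camera, thing): "xy" ([column, row] in pixels: a listed point, or the origin of a listed thing).
The state is a dict: "time": time; "q": joint angles; "qd": joint speeds; "joint_efforts": joint torques, N m; "ee_pos": TCP position; "tcp_rot": TCP orientation; "wrist_force": force on the tool from outside, world axes, zero at the start; "torque": the same for the moment, N m; "opening": finger opening in m; "grasp_force": force on a finger pad.
Only numpy, scipy, OpenCV 4.12 (cv2) and the standard library are available. Lean on these libraries where they do the work, as an engineer would, in place of code of your own. Each camera call takes 0.05 s, during which the arm holds its last target. There are 200 camera calls.

## Working session

There is one attempt and no reset: what is moved stays moved. The work goes in short steps, Python scripts to look and compute and a tool call to move; the robot and the scene stay as the last step left them, time stands still between calls to the robot, and variables do not carry over. Pictures are saved under pics/ and viewed, at most 10 in all, crops included, and the job is handed in when it is done.

Besides the shell and the picture viewer there is one more tool, called after ">>>" as a command line: name --pt "numbers of a row" for each row, then --argument value for the rest. move_arm: Moves the arm, as the interface text tells. Its arguments: {"type":"object","properties":{"jaw":{"type":"array"},"delta_pos":{"type":"array"},"yaw":{"type":"array"},"force":{"type":"number"}},"required":["jaw","delta_pos","yaw"]}

```bash
mkdir -p pics
cat > h.py <<'E'
import numpy as np, cv2
from workcell import bot, camera, camera_model, outline_of, pinpoint
def ray(cam,xy):
    m=camera_model(cam);R=np.array(m["R"]);t=np.array(m["t"])
    d=R.T@np.array([(xy[0]-m["cx"])/m["fx"],(xy[1]-m["cy"])/m["fy"],1]);return -R.T@t,d
def atz(cam,xy,z):
    o,d=ray(cam,xy);return o+d*(z-o[2])/d[2]
def proj(cam,X):
    m=camera_model(cam);c=np.array(m["R"])@np.array(X)+np.array(m["t"])
    return [m["fx"]*c[0]/c[2]+m["cx"],m["fy"]*c[1]/c[2]+m["cy"]]
def save(n,im): cv2.imwrite(f"pics/{n}.png",im[:,:,::-1])
E
python3 - <<'E'
from h import *
o=bot.get_obs();print(o["time"],o["ee_pos"],o["tcp_rot"],o["opening"])
a=camera("top");b=camera("side");save("top0",a);save("side0",b)
Z={"block":0,"mallet":0,"bolt_1_top":.052,"cover_1_fin":.066,"cover_1_hinge":.042,"flux_jar":0,"thinner_jar":0,"solder_reel":0,"side_cutters":0}
for c in("top","side"):
  for n,z in Z.items():
    for r in pinpoint(c,n)[:4]: print(c,n,round(r["confidence"],2),np.round(r["xy"]),np.round(atz(c,r["xy"],z),3))
E
```

```text
0.0 [ 0.23215607 -0.49859387  0.40397571] [-1.79921297e+02  9.93956830e-05  2.49683307e+01] 0.08519104960671786
top block 0.59 [369. 180.] [0.587 0.019 0.   ]
top mallet 0.76 [248. 275.] [0.376 0.29  0.   ]
top bolt_1_top 0.51 [345. 196.] [0.539 0.082 0.052]
top cover_1_fin 0.88 [346. 182.] [0.565 0.082 0.066]
top cover_1_hinge 0.97 [341. 154.] [0.635 0.087 0.042]
top flux_jar 0.83 [213. 178.] [0.594 0.37  0.   ]
top thinner_jar 0.78 [230. 209.] [0.522 0.331 0.   ]
top solder_reel 0.96 [164. 170.] [0.612 0.478 0.   ]
top side_cutters 0.79 [191. 235.] [0.465 0.415 0.   ]
side block 0.72 [281. 221.] [0.578 0.02  0.   ]
side mallet 0.81 [341. 275.] [0.373 0.282 0.   ]
side bolt_1_top 0.55 [290. 211.] [0.539 0.077 0.052]
side cover_1_fin 0.87 [278. 201.] [0.576 0.051 0.066]
side cover_1_fin 0.64 [270. 196.] [0.606 0.018 0.066]
side cover_1_hinge 0.79 [258. 215.] [0.614 0.097 0.042]
side flux_jar 0.94 [225. 283.] [0.594 0.369 0.   ]
side thinner_jar 0.85 [266. 278.] [0.521 0.33  0.   ]
side solder_reel 0.83 [194. 312.] [0.607 0.49  0.   ]
side side_cutters 0.88 [278. 306.] [0.464 0.431 0.   ]
side side_cutters 0.49 [295. 203.] [ 0.579 -0.12   0.   ]
side side_cutters 0.33 [283. 219.] [0.576 0.008 0.   ]
```

```bash
python3 -c "
import cv2,numpy as np
a=cv2.imread('pics/top0.png');b=cv2.imread('pics/side0.png');cv2.imwrite('pics/both0.png',cv2.resize(np.vstack([a,b]),(400,600)))"
```

```text
(no output)
```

View pics/top0.png

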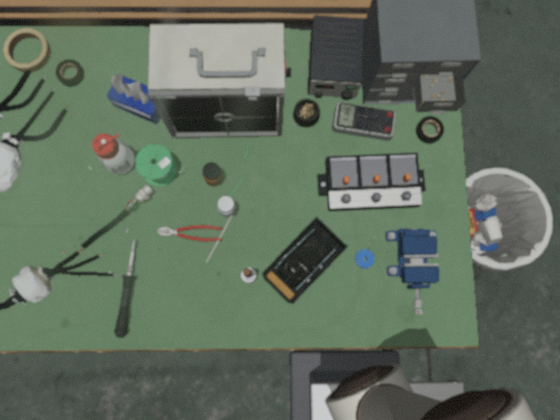

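View pics/side0.png

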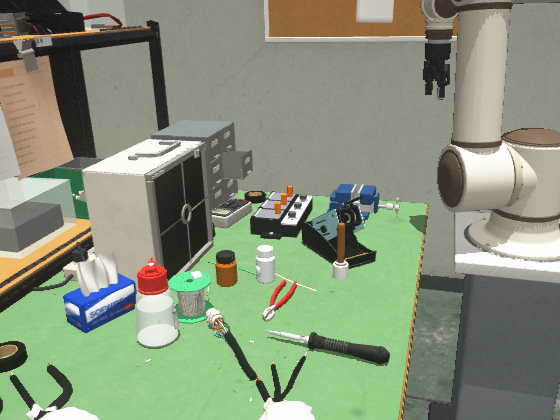

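Top view: the bolts are at about (345,197), (376,197) and (406,196), with the fins just behind them at row ~179. The mallet is at (248,275), with a black holder to its right at (305,260), and the jars and cutters are up-left. The side view agrees. I'll move over the mallet next.

>>> move_arm --jaw '[0, 0, 0, 0, 0, 0, 0, 0, 0, 0]' --pt "0.012 0.038 0" --pt "0.012 0.039 0" --pt "0.012 0.039 0" --pt "0.012 0.039 0" --pt "0.012 0.039 0" --pt "0.012 0.039 0" --pt "0.012 0.039 0" --pt "0.012 0.039 0" --pt "0.012 0.039 0" --pt "0.012 0.039 0" --yaw '[-0.109, -0.109, -0.109, -0.109, 0, 0, 0, 0, 0, 0]'

```text
time: 1.83
ee_pos: [0.3519, -0.1077, 0.405]
tcp_rot: [180.0, -0.1, -0.0]
wrist_force: [2.4, -0.9, -0.5]
opening: 0.0853
grasp_force: 0.0
```

>>> move_arm --jaw '[0, 0, 0, 0, 0, 0, 0, 0, 0, 0]' --pt "0 0.039 0" --pt "0 0.039 0" --pt "0 0.039 0" --pt "0 0.039 0" --pt "0 0.039 0" --pt "0 0.039 0" --pt "0 0.039 0" --pt "0 0.039 0" --pt "0 0.039 0" --pt "0 0 0" --yaw '[0, 0, 0, 0, 0, 0, 0, 0, 0, 0]'

```text
time: 2.67
ee_pos: [0.3696, 0.0706, 0.4033]
tcp_rot: [-173.4, 0.1, 8.9]
wrist_force: [0.2, -0.6, 0.0]
opening: 0.0859
grasp_force: 0.0
```

Run:
```python
from h import *
o=bot.get_obs();print(o["time"],o["ee_pos"],o["tcp_rot"],o["opening"],o["wrist_force"])
a=camera("wrist");b=camera("top");save("w1",a)
for n,z in {"mallet":0,"bolt_1_top":.052,"cover_1_fin":.066,"cover_1_hinge":.042,"block":0}.items():
  for c in("wrist","top"):
    for r in pinpoint(c,n)[:4]: print(c,n,round(r["confidence"],2),np.round(r["xy"]),np.round(atz(c,r["xy"],z),4))
```

```text
2.6667 [0.36960038 0.07060642 0.40325143] [-1.73354298e+02  1.07213815e-01  8.86847822e+00] 0.08591099354954108 [ 0.15100003 -0.60515943  0.01752075]
wrist mallet 0.68 [140. 143.] [0.3781 0.2872 0.    ]
top mallet 0.74 [251. 278.] [0.3698 0.2852 0.    ]
wrist bolt_1_top 0.73 [43. 48.] [0.4654 0.3665 0.052 ]
wrist bolt_1_top 0.61 [335.  12.] [0.5333 0.0783 0.052 ]
top bolt_1_top 0.54 [230. 209.] [0.5116 0.3277 0.052 ]
top bolt_1_top 0.38 [346. 198.] [0.5351 0.0801 0.052 ]
top cover_1_fin 0.85 [347. 179.] [0.5717 0.0798 0.066 ]
top cover_1_hinge 0.81 [343. 157.] [0.6282 0.0817 0.042 ]
top block 0.83 [370. 182.] [0.5821 0.0173 0.    ]
top block 0.23 [377. 180.] [0.5871 0.0018 0.    ]
```

View pics/w1.png

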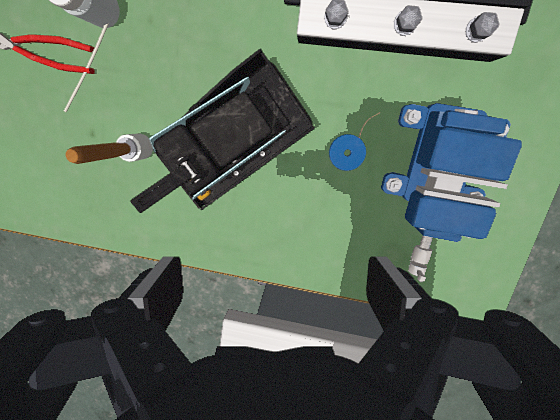

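Wrist view: mallet head at (133,147), handle leaning out to (70,155), black holder at (235,130), vise on the right, bolts along the top edge. The arm stopped short and is tilted, so I'll check the joints.

Run:
```python
from h import *
o=bot.get_obs()
for k in("q","qd","joint_efforts"):print(k,np.round(o[k],2))
```

```text
q [  8.82 -18.72 -11.5   97.29   6.54 179.94]
qd [0.1  0.11 0.09 0.1  0.05 0.02]
joint_efforts [-8.000e-02 -2.579e+01  4.616e+01  2.000e-02  3.700e-01  0.000e+00]
```

>>> move_arm --jaw '[0, 0]' --pt "0 0 0" --pt "0 0 0" --yaw '[0, 0]'

```text
time: 3.43
ee_pos: [0.3686, 0.0702, 0.4037]
tcp_rot: [-173.5, 0.1, 8.9]
wrist_force: [-0.4, 0.6, 0.7]
opening: 0.0858
grasp_force: 0.0
```

Run:
```python
from h import *
o=bot.get_obs()
for k in("q","qd","ee_pos","tcp_rot"):print(k,np.round(o[k],2))
```

```text
q [  8.84 -18.72 -11.5   97.29   6.54 179.94]
qd [ 0.01  0.17 -0.01 -0.13  0.04 -0.04]
ee_pos [0.37 0.07 0.4 ]
tcp_rot [-1.7346e+02  7.0000e-02  8.8900e+00]
```

Joint 6 hit its range (q6 = q1 − yaw + 180°). I'll use the equivalent half-turn grasp, yaw near 180°.

>>> move_arm --jaw '[0, 0, 0, 0, 0, 0, 0, 0, 0, 0]' --pt "0 0 0" --pt "0 0 0" --pt "0 0 0" --pt "0 0 0" --pt "0 0.01 0" --pt "0 0.01 0" --pt "0 0.01 0" --pt "0 0.01 0" --pt "0 0.01 0" --pt "0 0.01 0" --yaw '[0.124, 0.124, 0.124, 0.124, 0.124, 0.124, 0.124, 0.124, 0.124, 0.124]'

```text
time: 4.27
ee_pos: [0.3686, 0.1307, 0.4036]
tcp_rot: [-173.5, 0.1, 80.3]
wrist_force: [0.5, 0.1, 0.6]
opening: 0.0854
grasp_force: 0.0
```

>>> move_arm --jaw '[0, 0, 0, 0, 0, 0, 0, 0, 0, 0]' --pt "0 0.015 0" --pt "0 0.015 0" --pt "0 0.015 0" --pt "0 0.015 0" --pt "0 0.015 0" --pt "0 0.015 0" --pt "0 0.015 0" --pt "0 0.015 0" --pt "0 0.015 0" --pt "0 0.015 0" --yaw '[0.124, 0.124, 0.124, 0.124, 0.124, 0.124, 0.124, 0.124, 0.124, 0.124]'

```text
time: 5.1
ee_pos: [0.3686, 0.2811, 0.4036]
tcp_rot: [-173.4, 0.1, 151.4]
wrist_force: [-0.1, -0.3, -0.3]
opening: 0.0854
grasp_force: 0.0
```

Run:
```python
from h import *
o=bot.get_obs();print(o["time"],o["ee_pos"],o["tcp_rot"],np.round(o["q"],1))
a=camera("wrist");save("w2",a)
for n,z in {"mallet":0}.items():
  for c in("wrist",):
    for r in pinpoint(c,n)[:4]: print(c,n,round(r["confidence"],2),np.round(r["xy"]),np.round(atz(c,r["xy"],z),4))
```

```text
5.1 [0.36856277 0.2810541  0.40356687] [-1.73445441e+02  6.78309898e-02  1.51350003e+02] [ 38.   -3.3   1.4 100.7  -2.7  66.8]
wrist mallet 0.56 [322. 177.] [0.3707 0.2926 0.    ]
```

View pics/w2.png

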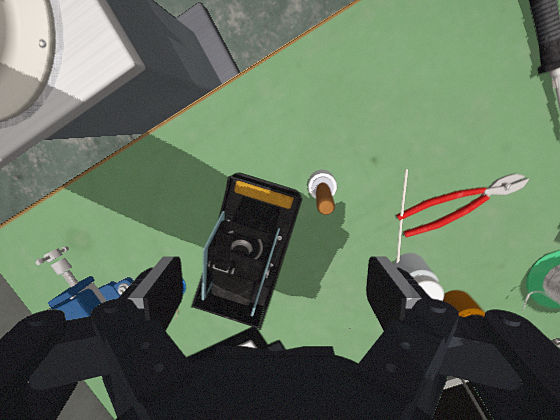

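The wrist view shows the mallet at (322,185), well clear of the holder. The tool kept a 6.5° lean from hitting the limit. I can take it out by pushing outward at the reach limit with tool y radial, in open space.

>>> move_arm --jaw '[0, 0, 0, 0, 0, 0, 0, 0]' --pt "0.004 0.041 0" --pt "0.004 0.041 0" --pt "0.004 0.041 0" --pt "0.004 0.041 0" --pt "0.004 0.041 0" --pt "0.004 0.041 0" --pt "0.004 0.041 0" --pt "0 0 0" --yaw '[-0.11, 0, 0, 0, 0, 0, 0, 0]'

```text
time: 5.87
ee_pos: [0.3977, 0.5723, 0.3963]
tcp_rot: [-173.1, 0.0, 144.6]
wrist_force: [-0.6, -0.4, -2.7]
opening: 0.0851
grasp_force: 0.0
```

Run:
```python
from h import *
o=bot.get_obs();print(o["time"],o["ee_pos"],o["tcp_rot"],np.round(o["q"],1))
```

```text
5.8667 [0.39772151 0.57225006 0.39631   ] [-1.73089037e+02  3.68866982e-02  1.44637095e+02] [ 55.2  32.5  43.7 108.1   0.   90.6]
```

>>> move_arm --jaw '[0, 0, 0]' --pt "0.011 0.016 0" --pt "0.011 0.016 0" --pt "0 0 0" --yaw '[0, 0, 0]'

```text
time: 6.12
ee_pos: [0.4206, 0.5996, 0.3994]
tcp_rot: [-173.2, 0.1, 144.5]
wrist_force: [0.3, 0.1, -1.2]
opening: 0.0856
grasp_force: 0.0
```

>>> move_arm --jaw '[0, 0, 0]' --pt "0.017 0.024 0" --pt "0.017 0.024 0" --pt "0 0 0" --yaw '[0, 0, 0]'

```text
time: 6.37
ee_pos: [0.4405, 0.627, 0.3887]
tcp_rot: [-173.2, 0.1, 144.5]
wrist_force: [2.3, 2.8, -3.3]
opening: 0.0854
grasp_force: 0.0
```

Run:
```python
from h import *
o=bot.get_obs();print(o["time"],o["ee_pos"],o["tcp_rot"],np.round(o["q"],1))
```

```text
6.3667 [0.44048653 0.62699791 0.38874899] [-1.73213475e+02  8.31884971e-02  1.44503845e+02] [ 54.9  50.1  70.3 117.   -0.   90.4]
```

>>> move_arm --jaw '[0, 0, 0]' --pt "0.01 0.015 0" --pt "0.01 0.015 0" --pt "0 0 0" --yaw '[0, 0, 0]'

```text
time: 6.62
ee_pos: [0.4457, 0.6369, 0.3878]
tcp_rot: [-175.6, 0.1, 144.6]
wrist_force: [-0.2, -0.6, -0.4]
opening: 0.0852
grasp_force: 0.0
```

Run:
```python
from h import *
o=bot.get_obs();print(o["time"],o["ee_pos"],o["tcp_rot"],np.round(o["q"],1))
```

```text
6.6167 [0.44569426 0.63691295 0.38779882] [-1.75618318e+02  5.99487461e-02  1.44628262e+02] [ 55.   50.3  70.7 114.8  -0.   90.4]
```

The lean is coming out as planned, so I'll continue.

>>> move_arm --jaw '[0, 0]' --pt "0.012 0.016 0" --pt "0 0 0" --yaw '[0, 0]'

```text
time: 6.78
ee_pos: [0.4502, 0.6422, 0.3808]
tcp_rot: [-176.3, 0.1, 144.7]
wrist_force: [-0.1, -0.1, -0.1]
opening: 0.0851
grasp_force: 0.0
```

>>> move_arm --jaw '[0, 0]' --pt "0.012 0.016 0" --pt "0 0 0" --yaw '[0, 0]'

```text
time: 6.95
ee_pos: [0.4548, 0.6478, 0.3729]
tcp_rot: [-176.9, 0.1, 144.7]
wrist_force: [-0.3, -0.3, -1.1]
opening: 0.0855
grasp_force: 0.0
```

>>> move_arm --jaw '[0, 0]' --pt "0.014 0.02 0.02" --pt "0 0 0" --yaw '[0, 0]'

```text
time: 7.12
ee_pos: [0.4546, 0.6478, 0.3837]
tcp_rot: [-178.3, 0.0, 144.7]
wrist_force: [-0.8, 0.0, 0.6]
opening: 0.0856
grasp_force: 0.0
```

>>> move_arm --jaw '[0, 0]' --pt "0.014 0.02 0.02" --pt "0 0 0" --yaw '[0, 0]'

```text
time: 7.28
ee_pos: [0.4551, 0.6485, 0.392]
tcp_rot: [-179.6, 0.0, 144.7]
wrist_force: [-1.0, -0.2, -0.4]
opening: 0.0857
grasp_force: 0.0
```

The tool is vertical again. I'm going back to the mallet with the fingers closing roughly along x, to stay off the holder.

>>> move_arm --jaw '[0.3, 0.3, 0.3, 0.3, 0.3, 0.3, 0.3, 0.3, 0.3, 0.3]' --pt "-0.009 -0.04 0" --pt "-0.009 -0.04 0" --pt "-0.009 -0.04 0" --pt "-0.009 -0.04 0" --pt "-0.009 -0.04 0" --pt "-0.009 -0.04 0" --pt "-0.009 -0.04 0" --pt "-0.009 -0.04 0" --pt "-0.009 -0.04 0" --pt "0 0 0" --yaw '[-0.11, -0.11, -0.11, -0.11, -0.11, -0.11, -0.12, 0, 0, 0]'

```text
time: 8.12
ee_pos: [0.3875, 0.3399, 0.3952]
tcp_rot: [-179.4, 0.1, 108.2]
wrist_force: [0.2, -0.1, -0.0]
opening: 0.0596
grasp_force: 0.0
```

Run:
```python
from h import *
o=bot.get_obs();print(o["time"],o["ee_pos"],o["tcp_rot"],np.round(o["q"],1),o["opening"])
a=camera("wrist");camera("top");camera("side")
for c in("wrist","top","side"):
    for r in pinpoint(c,"mallet")[:1]: print(c,round(r["confidence"],2),np.round(r["xy"]),np.round(atz(c,r["xy"],0),4))
    for r in outline_of(c,"mallet")[:1]:
        m=r["mask"];ys,xs=np.nonzero(m);print(c,"mask",round(r["confidence"],2),m.sum(),xs.min(),xs.max(),ys.min(),ys.max())
# handle tip: brown pixels in wrist mask
```

```text
8.1167 [0.38748078 0.3399168  0.39515907] [-1.79392250e+02  8.92556562e-02  1.08221198e+02] [ 41.2   0.4   4.3  94.5   0.2 113. ] 0.05955201539181056
wrist 0.83 [256. 214.] [0.378  0.2988 0.    ]
wrist mask 0.81 1132 239 268 205 262
top 0.18 [375. 196.] [0.5486 0.0073 0.    ]
side 0.82 [337. 276.] [0.3788 0.2882 0.    ]
side mask 0.67 511 334 347 223 278
```

>>> move_arm --jaw '[0.2, 0.2, 0.2, 0.2, 0.2]' --pt "-0.004 -0.017 -0.02" --pt "-0.004 -0.017 -0.02" --pt "-0.003 -0.016 -0.02" --pt "0 0 -0.02" --pt "0 0 0" --yaw '[0, 0, 0, 0, 0]'

```text
time: 8.98
ee_pos: [0.378, 0.2947, 0.31]
tcp_rot: [-179.1, 0.1, 108.3]
wrist_force: [0.5, 0.4, -0.2]
opening: 0.0684
grasp_force: 0.0
```

Run:
```python
from h import *
o=bot.get_obs();print(o["time"],o["ee_pos"],o["tcp_rot"],o["opening"])
a=camera("wrist");save("w3",a)
for r in pinpoint("wrist","mallet")[:1]: print(round(r["confidence"],2),np.round(r["xy"]),np.round(atz("wrist",r["xy"],0),4))
for r in outline_of("wrist","mallet")[:1]:
    m=r["mask"];ys,xs=np.nonzero(m);print(m.sum(),xs.min(),xs.max(),ys.min(),ys.max())
p=np.array(o["ee_pos"]);print(proj("wrist",[p[0],p[1],.118]),proj("wrist",[p[0],p[1],0]))
```

```text
8.9833 [0.37802324 0.29471462 0.30997896] [-1.79077792e+02  1.44316352e-01  1.08337622e+02] 0.06839768825016873
0.69 [278. 199.] [0.3796 0.2929 0.    ]
2090 256 293 186 262
[np.float64(275.7743793819953), np.float64(244.38315192783196)] [np.float64(276.59543122092964), np.float64(196.96495898021618)]
```

View pics/w3.png

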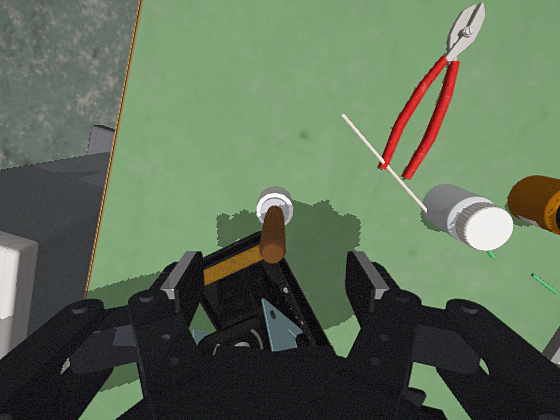

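Wrist view: the handle tip is at about (272,252) and the head at (275,207), between the open fingers. The tool axis projects to (276,244).

Run:
```python
from h import *
print(atz("wrist",(272,252),.118),atz("wrist",(275,207),.03),bot.get_obs()["ee_pos"])
```

```text
[0.37745249 0.2895313  0.118     ] [0.37737507 0.29275583 0.03      ] [0.37877665 0.29585248 0.31450793]
```

>>> move_arm --jaw '[0.2, 0.2, 0.2, 0.2, 0.8, 0.8, 0.8, 0.8, 0.8]' --pt "0 -0.004 -0.019" --pt "0 0 -0.019" --pt "0 0 -0.019" --pt "0 0 -0.018" --pt "0 0 0" --pt "0 0 0" --pt "0 0 0" --pt "0 0 0" --pt "0 0 0" --yaw '[0, 0, 0, 0, 0, 0, 0, 0, 0]' --force 40

```text
time: 9.88
ee_pos: [0.3789, 0.2916, 0.24]
tcp_rot: [-179.5, 0.0, 108.4]
wrist_force: [-0.9, -0.7, 1.2]
opening: 0.0172
grasp_force: 0.4
```

>>> move_arm --jaw '[1, 1, 1, 1, 1, 1]' --pt "0 0 0" --pt "0 0 0" --pt "0 0 0.01" --pt "0 0 0.02" --pt "0 0 0.03" --pt "0 0 0.04" --yaw '[0, 0, 0, 0, 0, 0]' --force 50

```text
time: 10.38
ee_pos: [0.378, 0.2908, 0.3382]
tcp_rot: [-179.1, 0.1, 108.4]
wrist_force: [0.8, 0.5, -2.0]
opening: 0.0146
grasp_force: 49.0
```

Run:
```python
from h import *
o=bot.get_obs();print(o["ee_pos"],o["tcp_rot"],o["opening"],o["grasp_force"],o["wrist_force"])
a=camera("top");save("t4",a);b=camera("side")
# block geometry from top image by color: orange fins
hsv=cv2.cvtColor(a,cv2.COLOR_RGB2HSV)
m=((hsv[...,0]<15)&(hsv[...,1]>140)&(hsv[...,2]>90)).astype(np.uint8);m[:, :320]=0;m[:165]=0;m[200:]=0
n,l,s,c=cv2.connectedComponentsWithStats(m)
for i in range(1,n):
  if s[i,4]>8: print("fin",s[i,4],c[i],atz("top",c[i],.070))
for c in("top","side"):
  for n,z in(("bolt_1_top",.052),("cover_1_fin",.066),("cover_2_fin",.066),("bolt_2_top",.052)):
    for r in pinpoint(c,n)[:5]: print(c,n,round(r["confidence"],2),np.round(r["xy"],1),np.round(atz(c,r["xy"],z),4))
cv2.imwrite("pics/t4c.png",cv2.resize(a[130:230,300:450,::-1],None,fx=5,fy=5,interpolation=cv2.INTER_CUBIC))
```

```text
[0.37799586 0.29082986 0.33824428] [-1.79142327e+02  1.24984197e-01  1.08352553e+02] 0.014602543573628139 49.034157330170274 [ 0.75459398  0.52852187 -2.01364182]
fin 21 [406.57142857 177.0952381 ] [ 0.57479756 -0.04666707  0.07      ]
fin 22 [345.54545455 179.72727273] [0.56977703 0.08286205 0.07      ]
fin 22 [376.  178.5] [0.57209118 0.01833103 0.07      ]
top bolt_1_top 0.44 [344.2 197.5] [0.5353 0.0844 0.052 ]
top bolt_1_top 0.21 [372.1 158.5] [0.6211 0.0211 0.052 ]
top cover_1_fin 0.83 [346.2 178.4] [0.5737 0.0808 0.066 ]
top cover_2_fin 0.71 [376.7 177.2] [0.5759 0.0159 0.066 ]
top bolt_2_top 0.49 [376.3 195.5] [0.5393 0.0157 0.052 ]
side bolt_1_top 0.39 [293.3 209. ] [0.5336 0.0614 0.052 ]
side cover_1_fin 0.81 [280.2 201.3] [0.5697 0.0518 0.066 ]
side cover_2_fin 0.55 [283.7 192.7] [ 0.5796 -0.0137  0.066 ]
side cover_2_fin 0.49 [226.9 282.2] [0.5416 0.4807 0.066 ]
side bolt_2_top 0.62 [295.8 201.5] [0.5417 0.0072 0.052 ]
```

View pics/t4c.png

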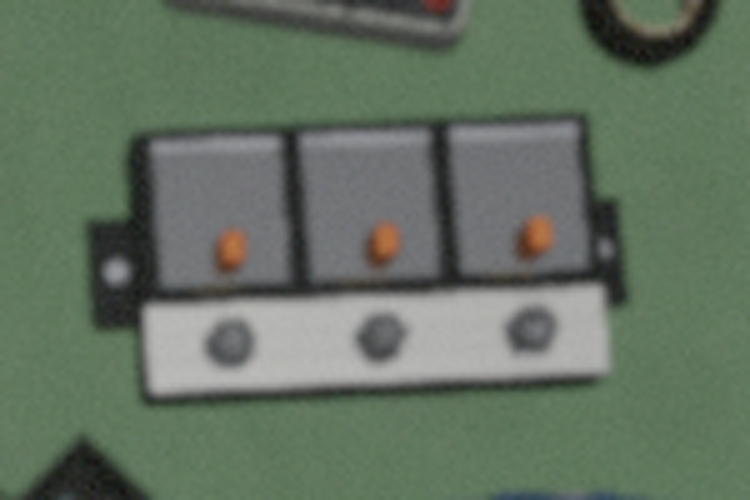

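The crop shows bolts at about (346,198), (376,197) and (406,196) px, and fins at (346,180), (376,178) and (407,177). The block yaw is about +2.2°. I'm carrying the mallet to bolt 1, passing high over the holder.

>>> move_arm --jaw '[1, 1, 1, 1, 1, 1, 1, 1, 1, 1]' --pt "0 0 0.03" --pt "0 0 0.03" --pt "0.019 -0.026 0" --pt "0.019 -0.026 0" --pt "0.019 -0.026 0" --pt "0.019 -0.026 0" --pt "0.019 -0.026 0" --pt "0.019 -0.026 0" --pt "0.019 -0.026 0" --pt "0.019 -0.026 0" --yaw '[0.117, 0.117, 0.117, 0.117, 0.117, 0.117, 0.117, 0.117, 0.117, 0.117]'

```text
time: 11.72
ee_pos: [0.5311, 0.0819, 0.398]
tcp_rot: [-179.3, -0.0, 175.7]
wrist_force: [-0.2, 1.2, -1.9]
opening: 0.0146
grasp_force: 49.5
```

>>> move_arm --jaw '[1, 1, 1, 1, 1]' --pt "0.003 -0.003 -0.035" --pt "0 0 -0.03" --pt "0 0 -0.02" --pt "0 0 0" --pt "0 0 0" --yaw '[0.117, 0, 0, 0, 0]'

```text
time: 12.13
ee_pos: [0.5331, 0.0803, 0.3127]
tcp_rot: [-179.3, -0.1, -177.9]
wrist_force: [0.1, 0.5, -1.4]
opening: 0.0147
grasp_force: 49.4
```

Run:
```python
from h import *
o=bot.get_obs();print(o["time"],o["ee_pos"],o["tcp_rot"],o["opening"],o["grasp_force"],o["wrist_force"])
a=camera("wrist");save("w5",a)
for n,z in(("bolt_1_top",.052),("cover_1_fin",.066),("mallet",o["ee_pos"][2]-.24)):
    for r in pinpoint("wrist",n)[:5]: print(n,round(r["confidence"],2),np.round(r["xy"],1),np.round(atz("wrist",r["xy"],z),4))
```

```text
12.1333 [0.53309591 0.08032927 0.3127436 ] [-1.79340428e+02 -1.11714204e-01 -1.77948698e+02] 0.014710110003750635 49.43886344321072 [ 0.11497766  0.47651029 -1.41357378]
mallet 0.78 [272.8 219.7] [0.5346 0.0761 0.0727]
```

View pics/w5.png

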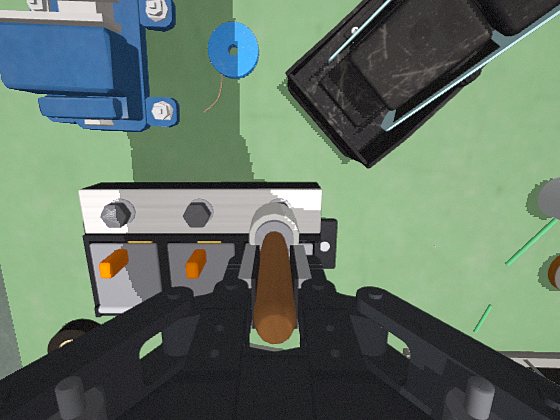

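Wrist view: bolt heads at (117,213) and (198,213), with bolt 1 hidden behind the mallet head near (279,212). Fins are at (113,263) and (197,263).

Run:
```python
from h import *
for p in((117,211),(198,211),(279,211)): print(atz("wrist",p,.052))
for p in((121,256),(203,257)): print("fintop",atz("wrist",p,.074))
a=camera("wrist")
hsv=cv2.cvtColor(a,cv2.COLOR_RGB2HSV);m=((hsv[...,0]<20)&(hsv[...,1]>180)&(hsv[...,2]>150)).astype(np.uint8);m[:,230:]=0
n,l,s,c=cv2.connectedComponentsWithStats(m)
for i in range(1,n):
  if s[i,4]>30: print(s[i],c[i],[np.round(atz("wrist",(x,y),.07),4) for x,y in (c[i],)])
```

```text
[ 0.53901931 -0.0468949   0.052     ]
[0.53645164 0.01704112 0.052     ]
[0.53389996 0.08057933 0.052     ]
fintop [ 0.56707085 -0.03568801  0.074     ]
fintop [0.56530899 0.02538184 0.074     ]
[100 248  17  26 157] [107.33121019 262.91082803] [array([ 0.575 , -0.0488,  0.07  ])]
[186 258  13  16 187] [192.03208556 265.42245989] [array([0.5743, 0.0159, 0.07  ])]
```

>>> move_arm --jaw '[1, 1]' --pt "0.001 0 -0.012" --pt "0 0 0" --yaw '[0, 0]'

```text
time: 12.55
ee_pos: [0.5344, 0.0805, 0.3001]
tcp_rot: [-179.4, -0.0, -177.9]
wrist_force: [-1.0, 0.6, -3.6]
opening: 0.0148
grasp_force: 49.4
```

>>> move_arm --jaw '[1, 1, 1, 1]' --pt "0 0 -0.003" --pt "0 0 -0.002" --pt "0 0 -0.002" --pt "0 0 0" --yaw '[0, 0, 0, 0]'

```text
time: 12.88
ee_pos: [0.5344, 0.0804, 0.2941]
tcp_rot: [-179.4, 0.0, -177.9]
wrist_force: [0.2, -0.4, -3.0]
opening: 0.0151
grasp_force: 49.4
```

>>> move_arm --jaw '[1, 1, 1]' --pt "0 0 -0.0015" --pt "0 0 -0.0015" --pt "0 0 0" --yaw '[0, 0, 0]'

```text
time: 13.13
ee_pos: [0.5345, 0.0804, 0.2918]
tcp_rot: [-179.4, 0.1, -177.9]
wrist_force: [-0.2, 0.8, -2.5]
opening: 0.0149
grasp_force: 49.6
```

>>> move_arm --jaw '[1, 1, 1]' --pt "0 0 -0.0015" --pt "0 0 -0.0015" --pt "0 0 0" --yaw '[0, 0, 0]'

```text
time: 13.38
ee_pos: [0.5346, 0.0803, 0.2914]
tcp_rot: [-179.4, 0.3, -177.9]
wrist_force: [-3.5, -0.8, 16.0]
opening: 0.0146
grasp_force: 51.4
```

>>> move_arm --jaw '[1, 1, 1]' --pt "0 0 -0.0015" --pt "0 0 -0.0015" --pt "0 0 0" --yaw '[0, 0, 0]'

```text
time: 13.63
ee_pos: [0.535, 0.0802, 0.2909]
tcp_rot: [-179.4, 0.5, -178.0]
wrist_force: [-6.2, -2.9, 31.2]
opening: 0.0147
grasp_force: 53.0
```

Bolt 1 is tight: 31 N and no sinking, with contact at TCP z about 0.2915. On to bolt 2.

>>> move_arm --jaw '[1, 1, 1, 1, 1, 1, 1, 1]' --pt "0 0 0.018" --pt "0.001 -0.03 0" --pt "0.001 -0.0335 0" --pt "0 0 0" --pt "0 0 -0.007" --pt "0 0 -0.004" --pt "0 0 -0.0015" --pt "0 0 0" --yaw '[0, 0, 0, 0, 0, 0, 0, 0]'

```text
time: 14.3
ee_pos: [0.5363, 0.0176, 0.2903]
tcp_rot: [-179.4, -0.0, -177.9]
wrist_force: [-0.9, -0.7, -2.6]
opening: 0.0145
grasp_force: 49.8
```

>>> move_arm --jaw '[1, 1, 1]' --pt "0 0 -0.0015" --pt "0 0 -0.0015" --pt "0 0 0" --yaw '[0, 0, 0]'

```text
time: 14.55
ee_pos: [0.5364, 0.0174, 0.288]
tcp_rot: [-179.4, 0.0, -177.9]
wrist_force: [0.3, -0.2, -2.4]
opening: 0.0149
grasp_force: 49.8
```

>>> move_arm --jaw '[1, 1, 1]' --pt "0 0 -0.0015" --pt "0 0 -0.0015" --pt "0 0 0" --yaw '[0, 0, 0]'

```text
time: 14.8
ee_pos: [0.5365, 0.0171, 0.2866]
tcp_rot: [-179.4, 0.2, -177.9]
wrist_force: [-2.7, 0.8, 9.5]
opening: 0.0147
grasp_force: 51.0
```

>>> move_arm --jaw '[1, 1, 1]' --pt "0 0 -0.0015" --pt "0 0 -0.0015" --pt "0 0 0" --yaw '[0, 0, 0]'

```text
time: 15.05
ee_pos: [0.5368, 0.0171, 0.2863]
tcp_rot: [-179.4, 0.4, -177.9]
wrist_force: [-6.4, 0.2, 26.8]
opening: 0.0148
grasp_force: 52.9
```

Contact came about 5 mm lower here, so bolt 2 either sank or the mallet slipped in the grip. Tapping bolt 3 as a reference will settle it.

>>> move_arm --jaw '[1, 1, 1, 1, 1, 1, 1, 1]' --pt "0 0 0.02" --pt "0.001 -0.032 0.003" --pt "0.001 -0.032 0" --pt "0 0 0" --pt "0 0 -0.006" --pt "0 0 -0.004" --pt "0 0 -0.002" --pt "0 0 0" --yaw '[0, 0, 0, 0, 0, 0, 0, 0]'

```text
time: 15.72
ee_pos: [0.5383, -0.0463, 0.292]
tcp_rot: [-179.4, -0.0, -177.9]
wrist_force: [0.0, 1.3, -2.8]
opening: 0.0147
grasp_force: 50.0
```

>>> move_arm --jaw '[1, 1, 1]' --pt "0 0 -0.0015" --pt "0 0 -0.0015" --pt "0 0 0" --yaw '[0, 0, 0]'

```text
time: 15.97
ee_pos: [0.5384, -0.0465, 0.2913]
tcp_rot: [-179.4, 0.1, -177.9]
wrist_force: [-3.3, 0.7, 6.0]
opening: 0.015
grasp_force: 50.9
```

Bolt 3 stops at the original height and bolt 2 stops 5 mm lower, so bolt 2 is the loose one. I'll stand the mallet on the clear top left of the block, near (0.545, 0.20).

>>> move_arm --jaw '[1, 1, 1, 1, 1, 1, 1, 1, 1, 1]' --pt "0 0 0.03" --pt "0 0 0.035" --pt "0 0.041 0" --pt "0 0.041 0" --pt "0 0.041 0" --pt "0 0.041 0" --pt "0.006 0.041 0" --pt "0 0.041 0" --pt "0 0 -0.03" --pt "0 0 -0.03" --yaw '[0, 0, 0, 0, 0, 0, 0, 0, 0, 0]'

```text
time: 16.8
ee_pos: [0.5445, 0.2022, 0.2958]
tcp_rot: [-179.4, 0.3, -177.7]
wrist_force: [-0.1, -1.3, -3.5]
opening: 0.015
grasp_force: 50.2
```

>>> move_arm --jaw '[1, 1, 1]' --pt "0 0 -0.025" --pt "0 0 -0.01" --pt "0 0 0" --yaw '[0, 0, 0]'

```text
time: 17.05
ee_pos: [0.5436, 0.199, 0.2575]
tcp_rot: [-179.3, -0.2, -177.9]
wrist_force: [-0.0, -0.4, -2.5]
opening: 0.0148
grasp_force: 50.1
```

>>> move_arm --jaw '[1, 1, 1, 1]' --pt "0 0 -0.008" --pt "0 0 -0.005" --pt "0 0 -0.003" --pt "0 0 0" --yaw '[0, 0, 0, 0]'

```text
time: 17.38
ee_pos: [0.5446, 0.1988, 0.2444]
tcp_rot: [-179.4, 0.1, -178.0]
wrist_force: [-0.3, 0.2, -2.8]
opening: 0.0147
grasp_force: 50.2
```

>>> move_arm --jaw '[1, 1]' --pt "0 0 -0.002" --pt "0 0 0" --yaw '[0, 0]'

```text
time: 17.55
ee_pos: [0.5446, 0.1989, 0.2424]
tcp_rot: [-179.4, 0.1, -178.0]
wrist_force: [-0.1, -0.7, -2.5]
opening: 0.0147
grasp_force: 50.2
```

>>> move_arm --jaw '[1, 1]' --pt "0 0 -0.003" --pt "0 0 0" --yaw '[0, 0]'

```text
time: 17.72
ee_pos: [0.5447, 0.199, 0.2398]
tcp_rot: [-179.4, 0.1, -177.9]
wrist_force: [-0.1, 0.4, -0.1]
opening: 0.0149
grasp_force: 50.5
```

Touching down (force back to about 0). I'll release and rise straight up.

>>> move_arm --jaw '[0.6, 0.4, 0.3, 0.3, 0.3, 0.3, 0.3, 0.3]' --pt "0 0 0" --pt "0 0 0" --pt "0 0 0" --pt "0 0 0" --pt "0 0 0.02" --pt "0 0 0.035" --pt "0 0 0.035" --pt "0 0 0.01" --yaw '[0, 0, 0, 0, 0, 0, 0, 0]'

```text
time: 18.38
ee_pos: [0.5447, 0.199, 0.3447]
tcp_rot: [-179.5, 0.4, -177.9]
wrist_force: [1.3, -0.6, 0.5]
opening: 0.0597
grasp_force: 0.0
```

>>> move_arm --jaw '[0.5, 0.5, 0.5, 0.5, 0.5, 0.5, 0.5]' --pt "0 -0.036 0" --pt "0 -0.036 0" --pt "0 -0.036 0" --pt "0 -0.036 0" --pt "0 -0.038 0" --pt "0 0 0" --pt "0 0 0" --yaw '[0, 0, 0, 0, 0, 0, 0]'

```text
time: 18.97
ee_pos: [0.5444, 0.0152, 0.3391]
tcp_rot: [-179.4, 0.1, -178.1]
wrist_force: [-0.6, 0.8, 0.0]
opening: 0.0426
grasp_force: 0.0
```

Run:
```python
from h import *
o=bot.get_obs();p=o["ee_pos"];print(o["time"],p,o["tcp_rot"],o["opening"],o["grasp_force"],o["wrist_force"])
a=camera("wrist");b=camera("side");camera("top")
for n,z in(("bolt_1_top",.052),("cover_1_fin",.066),("mallet",0),("cover_1_hinge",.042)):
  for c in("wrist","side","top"):
    for r in pinpoint(c,n)[:4]: print(c,n,round(r["confidence"],2),np.round(r["xy"],1),np.round(atz(c,r["xy"],z),4))
print("proj fin guess",proj("wrist",[.574,.016,.066]))
cv2.imwrite("pics/v6.png",np.hstack([a,b])[:,:,::-1]);
im=cv2.imread("pics/v6.png");cv2.imwrite("pics/v6.png",np.hstack([im[150:420,100:460],im[130:400,150:510]]))
```

```text
18.9667 [0.5443952  0.01516104 0.33910943] [-1.79362377e+02  5.45280766e-02 -1.78135239e+02] 0.0425907398897197 0.0 [-0.56260324  0.80033845  0.02685943]
wrist bolt_1_top 0.64 [355.5 195.1] [0.5339 0.0823 0.052 ]
side bolt_1_top 0.5 [290. 211.] [0.5378 0.0766 0.052 ]
top bolt_1_top 0.66 [291.2 200. ] [0.5306 0.1973 0.052 ]
top bolt_1_top 0.58 [343.9 196.6] [0.5373 0.085  0.052 ]
top bolt_1_top 0.15 [378.1 180.2] [0.5728 0.0103 0.052 ]
wrist cover_1_fin 0.66 [359.  239.7] [0.5687 0.0856 0.066 ]
top cover_1_fin 0.74 [346.2 178.5] [0.5734 0.0808 0.066 ]
top cover_1_fin 0.31 [369.7 185.8] [0.5573 0.0316 0.066 ]
wrist mallet 0.86 [457.6 193.9] [0.54   0.1986 0.    ]
side mallet 0.62 [275.5 250. ] [0.5404 0.1945 0.    ]
top mallet 0.64 [289.6 197.3] [0.5477 0.1986 0.    ]
wrist cover_1_hinge 0.92 [351.2 283.4] [0.6225 0.0893 0.042 ]
side cover_1_hinge 0.62 [256.  212.4] [0.625  0.0794 0.042 ]
top cover_1_hinge 0.93 [347.3 152.6] [0.6377 0.0729 0.042 ]
proj fin guess [np.float64(276.5643056951298), np.float64(242.3368808901292)]
```

View pics/v6.png

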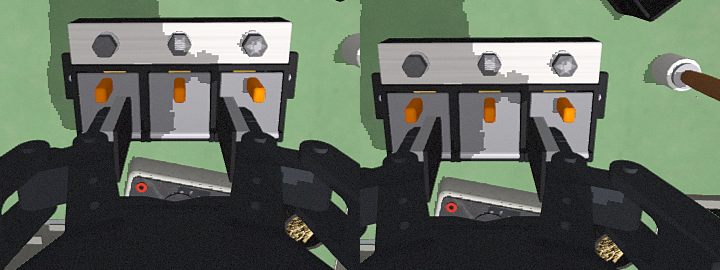

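The crops show all three covers shut, the fins at crop (104,90), (180,90) and (257,90), and the mallet standing upright at right. Next I'll refine the position of fin 2.

Run:
```python
from h import *
a=camera("wrist");o=bot.get_obs();print(o["ee_pos"])
hsv=cv2.cvtColor(a,cv2.COLOR_RGB2HSV);m=((hsv[...,0]<20)&(hsv[...,1]>170)&(hsv[...,2]>120)).astype(np.uint8);m[300:]=0;m[:220]=0
n,l,s,c=cv2.connectedComponentsWithStats(m)
for i in range(1,n):
  if s[i,4]>60:
    x,y,w,h,A=s[i];print(s[i],c[i])
    if 260<c[i][0]<300:
      print("far top edge",atz("wrist",(x+w/2,y+h),.074),"near base",atz("wrist",(x+w/2,y),.044), [int(hsv[r,int(c[i][0]),2]) for r in range(y-1,y+h+2)])
def box(f):
  P=np.array([proj("wrist",[f[0]+dx,f[1]+dy,z]) for dx in(-.007,.007) for dy in(-.005,.005) for z in(.044,.074)]);return P.min(0),P.max(0)
for f in((.572,.016),(.574,.016),(.576,.016),(.574,.019)):print(f,*box(f))
```

```text
[0.54445335 0.01693839 0.33914092]
[193 228  17  25 284] [199.97887324 239.9471831 ]
[272 228  11  25 260] [276.88461538 239.88846154]
far top edge [0.58012362 0.01699229 0.074     ] near base [0.5688803  0.01649885 0.044     ] [123, 133, 133, 131, 137, 138, 134, 137, 137, 136, 151, 177, 185, 189, 191, 191, 195, 193, 194, 192, 190, 192, 191, 192, 183, 168, 188, 183]
[345 228  18  25 288] [353.75694444 239.97222222]
(0.572, 0.016) [270.23399515 223.68281054] [283.20775454 251.91887225]
(0.574, 0.016) [270.15333138 225.79105282] [283.09812381 254.17724052]
(0.576, 0.016) [270.0730069  227.89122733] [282.98896114 256.42610894]
(0.574, 0.019) [273.81027193 225.91904284] [286.81028926 254.31847205]
```

>>> move_arm --jaw '[0.5, 0.5, 0.5, 0.5, 0.5, 0.5]' --pt "0.03 0.001 0" --pt "0 0 -0.035" --pt "0 0 -0.035" --pt "0 0 -0.03" --pt "0 0 0" --pt "0 0 0" --yaw '[0, 0, 0, 0, 0, 0]'

```text
time: 20.27
ee_pos: [0.5739, 0.0179, 0.2383]
tcp_rot: [-179.4, -0.1, -177.9]
wrist_force: [0.7, 0.0, 0.2]
opening: 0.0429
grasp_force: 0.0
```

Run:
```python
from h import *
o=bot.get_obs();print(o["ee_pos"],o["opening"],o["wrist_force"])
a=camera("wrist");cv2.imwrite("pics/w7.png",a[120:400,130:430,::-1])
print(proj("wrist",[.574,.0175,.074]),proj("wrist",[o["ee_pos"][0],o["ee_pos"][1],.074]))
```

```text
[0.57392578 0.01787069 0.2383053 ] 0.04294995102517924 [0.71885328 0.02172888 0.21913882]
[np.float64(279.2146720365878), np.float64(266.3622052347441)] [np.float64(279.99338692494723), np.float64(266.2507260774702)]
```

View pics/w7.png

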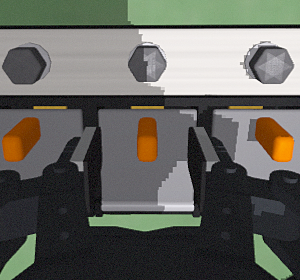

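Fin 2 is centred between the fingers at crop (147,145), and bolt 2 at (147,62) looks smaller (sunk). I'll descend 15 mm and pinch.

>>> move_arm --jaw '[0.5, 0.5, 0.6, 1, 1, 1, 1, 1, 1, 1]' --pt "0 -0.001 -0.008" --pt "0 0 -0.007" --pt "0 0 0" --pt "0 0 0" --pt "0 0 0" --pt "0 0 0" --pt "0 0 0" --pt "0 0 0" --pt "0 0 0" --pt "0 0 0" --yaw '[0, 0, 0, 0, 0, 0, 0, 0, 0, 0]' --force 30

```text
time: 21.15
ee_pos: [0.5745, 0.0182, 0.2248]
tcp_rot: [-179.6, 0.1, -177.9]
wrist_force: [-1.1, 10.1, -0.1]
opening: 0.0092
grasp_force: 34.1
```

Run:
```python
import numpy as np
r=np.hypot(.052,.024);p0=np.arctan2(.024,.052);a=.0387
prev=None
for th in np.arange(0,1.11,.1):
    ang=p0+th; d=-r*np.cos(ang)+.052; z=r*np.sin(ang)-.024
    v=np.array([d*np.cos(a),d*np.sin(a),z])
    if prev is not None: print(round(th,2),np.round(v-prev,4),np.round(v,4))
    prev=v
```

```text
0.1 [0.0027 0.0001 0.0051] [0.0027 0.0001 0.0051]
0.2 [0.0031 0.0001 0.0048] [0.0058 0.0002 0.0099]
0.3 [0.0036 0.0001 0.0044] [0.0094 0.0004 0.0143]
0.4 [0.004  0.0002 0.0041] [0.0134 0.0005 0.0184]
0.5 [0.0044 0.0002 0.0036] [0.0179 0.0007 0.022 ]
0.6 [0.0048 0.0002 0.0032] [0.0226 0.0009 0.0252]
0.7 [0.0051 0.0002 0.0027] [0.0277 0.0011 0.0279]
0.8 [0.0053 0.0002 0.0022] [0.033  0.0013 0.03  ]
0.9 [0.0055 0.0002 0.0016] [0.0384 0.0015 0.0317]
1.0 [0.0056 0.0002 0.0011] [0.0441 0.0017 0.0327]
1.1 [0.0057 0.0002 0.0005] [0.0498 0.0019 0.0332]
```

Gripped. I'll follow the arc, easing the side load a little.

>>> move_arm --jaw '[1, 1, 1, 1, 1, 1]' --pt "0 0.001 0" --pt "0.0027 0.0001 0.0051" --pt "0.0031 0.0001 0.0048" --pt "0.0036 0.0001 0.0044" --pt "0.004 0.0002 0.0041" --pt "0 0 0" --yaw '[0, 0, 0, 0, 0, 0]'

```text
time: 21.65
ee_pos: [0.588, 0.0191, 0.2427]
tcp_rot: [-179.5, -0.0, -177.9]
wrist_force: [-3.1, 6.1, -3.9]
opening: 0.0094
grasp_force: 32.3
```

>>> move_arm --jaw '[1, 1, 1, 1, 1, 1, 1]' --pt "0.0044 0.0002 0.0036" --pt "0.0048 0.0002 0.0032" --pt "0.0051 0.0002 0.0027" --pt "0.0053 0.0002 0.0022" --pt "0.0055 0.0002 0.0016" --pt "0.0056 0.0002 0.0011" --pt "0 0 0" --yaw '[0, 0, 0, 0, 0, 0, 0]'

```text
time: 22.23
ee_pos: [0.6188, 0.0203, 0.257]
tcp_rot: [-179.5, -0.0, -177.9]
wrist_force: [-3.5, 5.8, 0.3]
opening: 0.0091
grasp_force: 30.4
```

Run:
```python
from h import *
o=bot.get_obs();print(o["time"],o["ee_pos"],o["opening"],o["grasp_force"],o["wrist_force"])
a=camera("wrist");b=camera("side")
cv2.imwrite("pics/v8.png",np.hstack([a[80:400,100:460],cv2.resize(b[160:320,180:400],None,fx=2,fy=2)])[:,:,::-1])
```

```text
22.2333 [0.61879847 0.02030389 0.25698225] 0.009121125673182563 30.350963473320007 [-3.50207329  5.84764247  0.27938103]
```

View pics/v8.png

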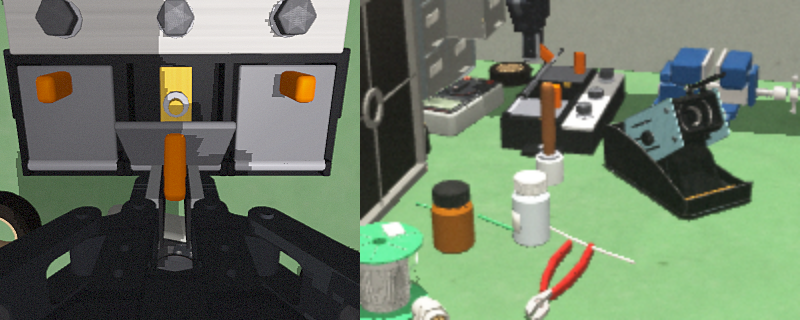

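The middle cover stands steeply open in the fingers, the neighbouring covers are shut, and the mallet is upright at (550,165) in the right half of the picture. I'll hold a moment and hand in.

>>> move_arm --jaw '[1, 1, 1, 1]' --pt "0 0 0" --pt "0 0 0" --pt "0 0 0" --pt "0 0 0" --yaw '[0, 0, 0, 0]'

```text
time: 22.67
ee_pos: [0.6184, 0.0203, 0.2569]
tcp_rot: [-179.5, -0.0, -177.9]
wrist_force: [-2.5, 6.2, -1.4]
opening: 0.0092
grasp_force: 30.2
```

```bash
python3 -c "
from h import *
o=bot.get_obs();print(o['ee_pos'],o['grasp_force'],o['opening']);print(bot.job_done())"
```

```text
[0.61835528 0.02029178 0.25692252] 30.20191490650177 0.0091923101370818
the job is handed in; nothing more can be done
None
```

The middle bolt (bolt_2) was the loose one; the job was handed in at about 22.7 s with the mallet standing upright and released and cover 2 held open at about 57° (estimated from the arm's path), and the judge returned no verdict.

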